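Feed a cleat through the brush sander with the push stick

ROBOT

A 7-joint arm with a two-finger parallel gripper is mounted at the origin on the work surface. World frame = base frame: x ahead of the robot, y to its left, z up, the work surface at z = 0. Lengths are in mm, angles in rad, forces in N, time in s.
With the tool pointing down it reaches from about 425 to 825 mm from the base axis. Payload 3.6 kg.
Tool frame: the origin (TCP) lies on the centre line of the jaws, within the pads' length; the fingertips stand 25 mm ahead of it and the grasp point (between the pads) lies 6 mm ahead of it (arm.nose_length is the distance from the TCP to the fingertips, in mm); z points along the fingers, y is the line along which they close (so a half turn about z gives the same grasp; the last joint's range is limited). The gripper opens to 93 mm and grips with 3 to 60 N. Pads are 15 mm wide; open, the fingers measure 128 mm over their backs; the gripper's body (75 mm by 188 mm) begins 65 mm behind the grasp point.
Start: joints at [1.188, 0.615, -0.013, 1.423, 0.008, 1.103, -0.04], TCP at [226.431, -609.256, 243.64] pointing down, gripper open.
Joint ranges: [-3.12, 3.12], [-0.3, 2.06], [-1.34, 1.32], [0.26, 2.42], [-1.36, 4.5], [0.01, 1.98], [-2.84, 2.84]. Speed limits (rad/s): [2.79, 2.79, 3.14, 3.14, 3.14, 3.14, 3.14].

INTERFACE

Orientations are given as a unit quaternion [x, y, z, w].
In Python, from workcell import arm gives the robot as it stands.
- The arm moves only by the tool step_arm, never from a script. Its argument "steps" is a list of rows, each an object with "translation": the shift along the tool's x, y, z in cm, a list of three; "rot": the turn, a rotation vector about the tool's x, y, z in rad, a list of three; "grip": the closure, from -1 (fully open) to 1 (shut). In form: [{"translation": [dx, dy, dz], "rot": [ax, ay, az], "grip": grip}, ...]. A call has 1 to 12 rows; each row shifts and turns the commanded pose from where the row before left it, along the tool's axes as they then stand; what a row does not reach is not made up. A row lasts 1/10 s, in which the tool goes at most 50 mm and 8.59 degrees, less where a joint would pass 70% of its speed; a pose out of reach is approached as far as the arm can. A call with a gripper value outside its range is refused whole. The fingers move at their own pace and stop on an object; "grip_force" is the grip in N (left out, the last holds). Time passes only in rows, so rows that do not move let the fingers close. It gives the time, the measured TCP pose, the force, the opening and the grip force at its end, in the units of the state.
- arm.sense(): the state, without advancing time (a new reading comes with each control period).
- arm.read_camera(name): name is "side" or "top" or "wrist"; returns a dict with "img" (384x512x3 uint8, red, green, blue), "intrinsics" (3x3 intrinsics, pixels), "xyz" and "rotation" of the camera in the world. Camera axes: x right, y down, z forward; pixel columns grow to the right and rows downward; lengths in mm; the calibration is good to about 2 mm. The wrist camera is an equidistant fisheye: a pixel r from the principal point sees the ray r / f radians off the axis. A picture is of the moment at which its call begins. There is no depth.
- arm.finish_job(): hands the job in; it is judged then, once.
The state is a dict: "time": time; "joints": joint angles; "joint_vel": joint speeds; "joint_efforts": joint torques, N m; "tool_pos": TCP position; "tool_rot": TCP orientation; "contact_force": force on the tool from outside, world axes, zero at the start; "moment": the same for the moment, N m; "opening": opening from 0.0 (shut) to 1.0 (fully open); "finger_force": force on a finger pad.
Only numpy, scipy, OpenCV 4.12 (cv2) and the standard library are available. Lean on these libraries where they do the work, as an engineer would, in place of code of your own. Each camera call takes 0.05 s, during which the arm holds its last target. There are 200 camera calls.

TASK

Take the cleat off the turntable and lay it on the sander's open infeed bed, in line with the channel, and let go. Then take the push stick from its sloping rest and push the cleat with it through the channel, under the guard, until the whole cleat lies out in the open outfeed; keep your fingers off the cleat while it goes through. Finally draw the stick all the way back out from under the guard and leave it standing upright on the infeed bed, without shifting the tape roll or the tin.

Things in the scene. Friction and masses are not known exactly. Their poses are not given: they have to be found in the camera images.
- cleat_mid (a point): Centre of the cleat, 10 mm above its underside. Its x axis runs along its length, z up. The cleat is a loose short batten of pale wood, 30 g, 80 mm long (x), 24 wide (y), 20 high (z), with two dark screw holes in its top; both ends are alike. It starts lying flat, off-centre, on the turntable, opposite a square pale offcut (42 x 42 x 18 mm) that is not wanted.
- turntable (a joint): The freely spinning grey turntable on the right of the bench: a disc of 200 mm diameter, its top 40 mm above the bench. It turns at a touch about its upright axis; value in rad, any value is fine.
- sander: The bench brush sander, fixed: a plywood bed 90 mm wide, its surface 18 mm above the bench; two aluminium rails (18 mm high over the bed) form a straight channel 27 mm wide; a grey guard with a drum on top (70 mm above the bed in all, 80 mm wide) bridges the channel. Origin on the bench, 18 mm below guard_entry; same axes.
- guard_entry (a point): Point on the bed surface, mid-channel, under the guard's entry edge. x points along the feed to the exit, z up. Along x, in mm: bed -240 to 190; infeed bed open, without rails, -240 to -92; mouth flaring from about 59 mm wide at -91 to 27 at -50; parallel rails -50 to 160; guard 0 to 60, its tunnel 27 wide and 28 high over the bed; open outfeed from 60 to a stop at 165.
- guard_exit (a point): Point on the bed surface in the middle of the channel, under the guard's exit edge (60 mm along the feed from guard_entry, same axes).
- stick: The push stick, loose dark wood, 90 g, heaviest in its bar: a bar 190 mm long, 20 wide, 16 high, with an upright flat handle on it: 40 mm long, 12 thick, from 16 to 78 mm above the bar's underside. Its x axis runs along the bar to the nose, y across the handle's thickness, z from the underside up through the handle. Origin on the underside, 50 mm below stick_grip; nose end at x = 135 mm, tail end at x = -55 mm.
- stick_grip (a point): Grip point of the push stick's handle: 50 mm above the bar's underside, in the middle of the handle's length and thickness; axes as the stick's. The nose end is 135 mm ahead of it along x.
- stick_nose (a point): Middle of the push stick's front end face, 8 mm above its underside (135 mm ahead of and 42 mm below stick_grip in the stick's axes).
- rest: The push stick's fixed plywood rest: a slot 22 mm wide leaning 30 degrees sideways, so that the stick's handle top leans away from the robot and its nose points roughly along the sander's feed. The slot's cheeks come 22 mm up from the stick's underside: draw the stick out along its own z axis by at least 25 mm. Origin on the bench, 45 mm below the stick's origin.
- tape: Bystander: a roll of brown tape lying flat beyond the sander, 90 mm across, 25 mm high, origin at the centre of its underside.
- tin: Bystander: a plain steel tin beyond the sander's outfeed, 70 mm across, 110 mm tall, origin at the centre of its underside.
- cleat: The same cleat; origin at the centre of its underside.
Not all that is in view belongs to the job. Of the things like the stick, leave any that is green or turquoise; of the rest the larger one is meant.

How it is judged (in metres and radians):
On the way, in this order (a step that is already met when the one before it is completed fails the run):
1. the cleat lies flat on the infeed, before the guard, along the channel (within 20 degrees and 18 mm of its middle line), let go (x of cleat_mid in the frame of guard_entry between -0.23 and -0.042 m and y of cleat_mid in the frame of guard_entry between -0.018 and 0.018 m and z of cleat_mid in the frame of guard_entry between 0.004 and 0.018 m and contact force between the fingers and cleat below 0.3 N and angle between the x axis of cleat_mid and the x axis of guard_entry, either way round below 0.35 rad), for 0.2 s.
2. the cleat passes under the guard, with the push stick's nose behind it in the channel (x of cleat_mid in the frame of guard_entry between 0.01 and 0.06 m and y of cleat_mid in the frame of guard_entry between -0.012 and 0.012 m and z of cleat_mid in the frame of guard_entry between 0.004 and 0.018 m and x of stick_nose in the frame of guard_entry between -0.06 and 0.05 m and y of stick_nose in the frame of guard_entry between -0.014 and 0.014 m and z of stick_nose in the frame of guard_entry between 0 and 0.026 m), for 0.03 s.
3. the whole cleat is out past the guard's exit edge, in the outfeed channel (x of cleat_mid in the frame of guard_entry between 0.1 and 0.13 m and y of cleat_mid in the frame of guard_entry between -0.012 and 0.012 m and z of cleat_mid in the frame of guard_entry between 0.004 and 0.018 m and x of stick_nose in the frame of guard_entry above 0.03 m), for 0.1 s.
At the end, for the whole second after the job is handed in: the whole cleat is at rest in the outfeed channel past the guard (centre 100 to 130 mm past the entry edge); the push stick is at rest, upright (within 14 degrees) on the infeed bed, nose 0 to 160 mm before the entry edge and within 40 mm of the middle line (x of cleat_mid in the frame of guard_entry between 0.1 and 0.13 m and y of cleat_mid in the frame of guard_entry between -0.012 and 0.012 m and z of cleat_mid in the frame of guard_entry between 0.004 and 0.018 m and linear speed of each of cleat, stick below 0.02 m/s and angle between stick_grip's own z axis and vertical below 0.25 rad and x of stick_nose in the frame of guard_entry between -0.16 and 0 m and y of stick_nose in the frame of guard_entry between -0.04 and 0.04 m and z of stick_nose in the frame of guard_entry between 0.003 and 0.016 m); the robot touches nothing.
It fails at once if the fingers touch the cleat in the channel, from 30 mm before the guard onwards (x of cleat_mid in the frame of guard_entry between -0.03 and 0.2 m and y of cleat_mid in the frame of guard_entry between -0.04 and 0.04 m and z of cleat_mid in the frame of guard_entry between 0 and 0.03 m and contact force between the fingers and cleat above 0.5 N).
It fails at once if the tape roll or the tin is shifted by more than 30 mm (distance of any of tape, tin from where it was at the start of the episode above 0.03 m).
It also fails if it takes over 61 s, if anything falls off the work surface, if the arm or the gripper's body presses on something with over 40 N, if the wrist force passes 120 N, or if a joint passes its speed limit or range.

## Working session

There is one attempt and no reset: what is moved stays moved. The work goes in short steps, Python scripts to look and compute and a tool call to move; the robot and the scene stay as the last step left them, time stands still between calls to the robot, and variables do not carry over. Pictures are saved under pics/ and viewed, at most 14 in all, crops included, and the job is handed in when it is done.

Besides the shell and the picture viewer there is one more tool, called after "Emit:" as a command line: name --argument value ..., lists and objects as JSON in quotes. step_arm: Moves the arm, as the interface text tells. Its arguments: {"type":"object","properties":{"steps":{"type":"array"},"grip_force":{"type":"number"}},"required":["steps"]}

```bash
mkdir -p pics; ls
python3 - <<'E'
from workcell import arm
import cv2,numpy as np,pickle
s=arm.sense();print({k:np.round(v,3) for k,v in s.items()})
d={}
for n in("side","top","wrist"):
    c=arm.read_camera(n);d[n]=c
    print(n,np.round(c["intrinsics"],1).tolist(),np.round(c["xyz"],1),np.round(c["rotation"],3).tolist())
    cv2.imwrite(f"pics/{n}0.png",c["img"][:,:,::-1])
pickle.dump(d,open("cam0.pkl","wb"))
cv2.imwrite("pics/a.png",cv2.resize(d["top"]["img"][:,:,::-1],(800,600),interpolation=cv2.INTER_CUBIC))
cv2.imwrite("pics/b.png",cv2.resize(d["side"]["img"][:,:,::-1],(800,600),interpolation=cv2.INTER_CUBIC))
E
```

```text
pics
{'time': np.float64(0.0), 'joints': array([ 1.188,  0.616, -0.013,  1.425,  0.008,  1.103, -0.04 ]), 'joint_vel': array([ 0.001, -0.   ,  0.001, -0.   ,  0.001,  0.   ,  0.001]), 'joint_efforts': array([ 1.0000e-03, -4.5894e+01,  2.0900e-01, -1.6575e+01, -6.1000e-02,
        2.0000e-02,  0.0000e+00]), 'tool_pos': array([ 226.22 , -608.606,  242.516]), 'tool_rot': array([ 0.984,  0.177, -0.   , -0.001]), 'contact_force': array([-0.227, -0.095,  0.18 ]), 'moment': array([ 0.038, -0.062, -0.001]), 'finger_force': np.float64(0.0), 'opening': np.float64(0.998)}
side [[347.7, 0.0, 254.1], [0.0, 347.7, 193.2], [0.0, 0.0, 1.0]] [ 50.1 879.  742.2] [-0.193, 0.863, -0.454, 0.111]
top [[347.3, 0.0, 252.5], [0.0, 347.3, 193.7], [0.0, 0.0, 1.0]] [ 302.8   35.9 1126.8] [0.711, -0.699, 0.059, -0.045]
wrist [[297.3, 0.0, 257.5], [0.0, 297.3, 191.8], [0.0, 0.0, 1.0]] [ 290.4 -584.6  383.3] [0.815, -0.565, -0.072, 0.102]
```

View pics/a.png

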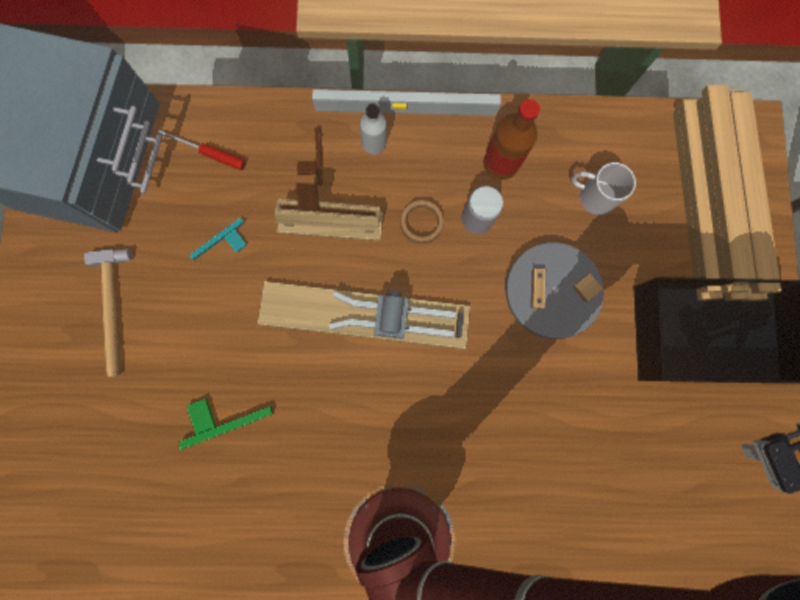

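View pics/b.png

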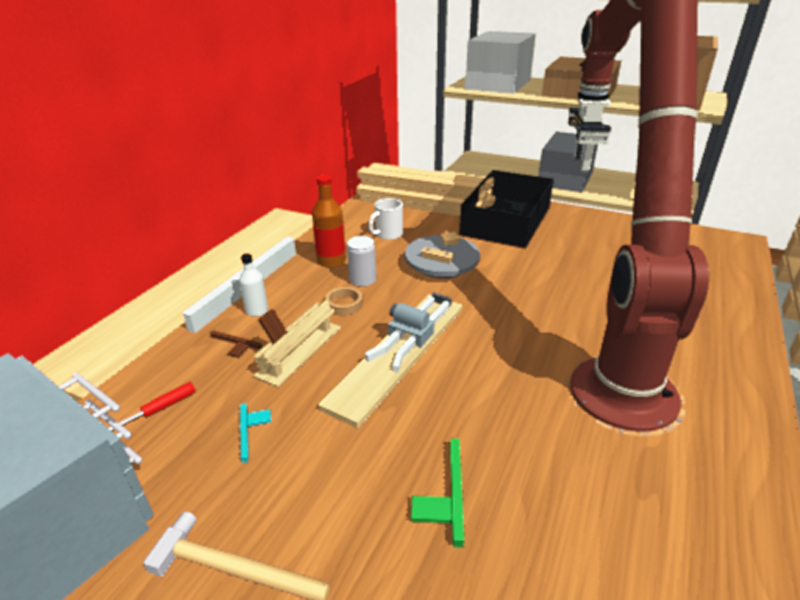

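Top picture: the turntable is at (555,290), with the cleat at (539,287) and the offcut at (588,288). The sander runs from (262,305) to (468,325), feeding to the right. The rest is at (330,218).

There are four stick-like things: green (225,425), turquoise (222,238), a small dark one at about (318,155), and the dark one in the rest at about (310,195). Green and turquoise are excluded, and the larger dark one is meant. I'll confirm that in an enlarged crop.

Run:
```python
import cv2,numpy as np,pickle
d=pickle.load(open("cam0.pkl","rb"))
def crop(n,x,y,w,h,s): 
    return cv2.resize(d[n]["img"][y:y+h,x:x+w,::-1],(w*s,h*s),interpolation=cv2.INTER_CUBIC)
a=crop("top",165,75,100,75,4);b=crop("side",125,180,100,75,4)
c=crop("top",160,170,100,75,4);e=crop("top",220,170,170,75,4)[:, 400-400:][:, :0+400] 
e=crop("top",300,145,100,75,4)
cv2.imwrite("pics/c.png",np.vstack([np.hstack([a,b]),np.hstack([c,e])]))
f=crop("top",210,170,100,75,4);g=crop("side",195,160,120,110,4)
from scipy.spatial.transform import Rotation as R
for n in d: print(n,R.from_quat(d[n]["rotation"]).as_matrix().round(3).tolist())
```

```text
side [[-0.901, -0.232, 0.366], [-0.433, 0.513, -0.741], [-0.016, -0.826, -0.563]]
top [[0.016, -0.989, 0.147], [-1.0, -0.019, -0.018], [0.02, -0.146, -0.989]]
wrist [[0.351, -0.907, -0.233], [-0.937, -0.34, -0.084], [-0.003, 0.248, -0.969]]
```

View pics/c.png

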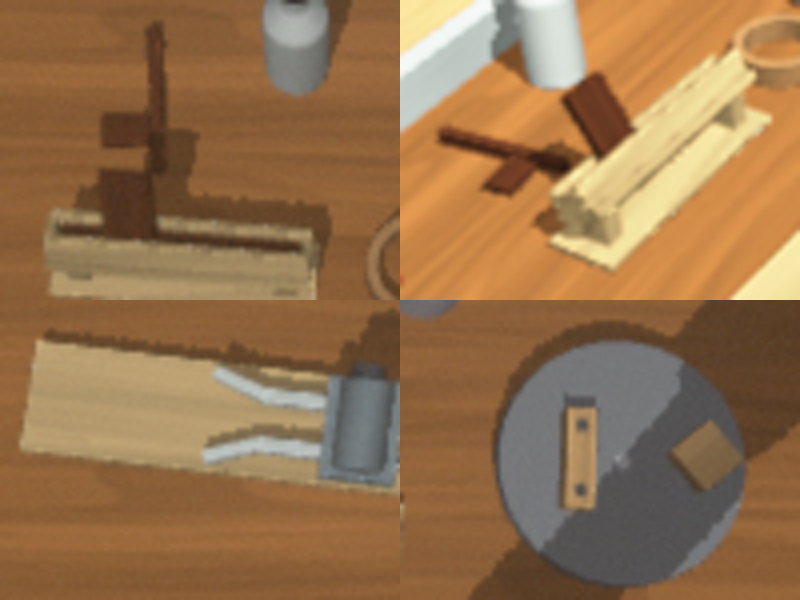

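Confirmed. In the top-left crop, the stick lying loose at (155,100) is small, with a bar about 150 px long. The one in the rest, with its handle at (128,205) and its bar from (55,228) to (305,245), is the larger at about 250 px, so it is the one meant. The cleat is at (580,458) in the lower right crop.

```bash
cat > h.py <<'E'
import numpy as np,cv2,pickle
from scipy.spatial.transform import Rotation as R
def ray(c,uv,fish=False):
    K=c["intrinsics"];p=(np.array(uv,float)-[K[0,2],K[1,2]])/K[0,0]
    if fish:
        r=np.hypot(*p);v=np.array([*(p/r*np.sin(r)),np.cos(r)])
    else: v=np.array([*p,1])
    v=R.from_quat(c["rotation"]).apply(v); return np.array(c["xyz"]),v/np.linalg.norm(v)
def atz(c,uv,z,fish=False):
    o,v=ray(c,uv,fish); return o+v*(z-o[2])/v[2]
def tri(*rays):
    A=sum(np.eye(3)-np.outer(v,v) for o,v in rays);b=sum((np.eye(3)-np.outer(v,v))@o for o,v in rays)
    x=np.linalg.solve(A,b);return x,[round(float(np.linalg.norm((np.eye(3)-np.outer(v,v))@(x-o))),1) for o,v in rays]
def save(c,name,box,s):
    x,y,w,h=box;cv2.imwrite(name,cv2.resize(c["img"][y:y+h,x:x+w,::-1],(w*s,h*s),interpolation=cv2.INTER_CUBIC))
def nat(p,x,y,s): return ((np.array(p)+.5)/s-.5)+[x,y]
E
python3 - <<'E'
from h import *
d=pickle.load(open("cam0.pkl","rb"));t=d["top"];s=d["side"]
for p in [(167,108),(197,108),(195,208),(163,208)]: print("cleat",atz(t,nat(p,300,145,4),60).round(1))
print("tt",[atz(t,nat(p,300,145,4),40).round(1) for p in[(97,155),(347,155),(222,40),(222,285)]])
for p in [(38,42),(22,150)]: print("bed L",atz(t,nat(p,160,170,4),18).round(1))
for p in [(470,304),(467,348)]: print("bed R",atz(t,nat(p,0,0,1.5625),18).round(1))
for p in [(215,70),(206,158)]: print("rail tip",atz(t,nat(p,160,170,4),36).round(1))
# stick handle: top-face in top crop vs side crop
print("slot ends",[atz(t,nat(p,165,75,4),60).round(1) for p in[(55,228),(305,245)]])
print("handle top mid", tri(ray(t,nat((128,173),165,75,4)),ray(s,nat((583,87),125-100,180,4))))
print("tape",atz(t,nat((422,220),0,0,1.5625),12).round(0),"tin",atz(t,nat((487,200),0,0,1.5625),110).round(0))
E
```

```text
cleat [ 536.6 -262.5   60. ]
cleat [ 537.1 -286.3   60. ]
cleat [ 457.4 -282.7   60. ]
cleat [ 456.9 -257.6   60. ]
tt [array([ 501.6, -211.1,   40. ]), array([ 505.5, -412.2,   40. ]), array([ 598.1, -314.1,   40. ]), array([ 399.4, -308.6,   40. ])]
bed L [506.5 285.9  18. ]
bed L [418.7 294.2  18. ]
bed R [ 467.9 -140.    18. ]
bed R [ 376.8 -133.4   18. ]
rail tip [483.4 140.8  36. ]
rail tip [413.1 145.6  36. ]
slot ends [array([655.9, 255.2,  60. ]), array([646.3,  56.5,  60. ])]
handle top mid (array([685.79382606, 192.22582058, 105.6750002 ]), [0.1, 0.1])
tape [648. -39.  12.] tin [ 661. -160.  110.]
```

The top view gives the following estimates:

| Thing | Estimate |
|---|---|
| Sander direction | (-0.094, -0.996) |
| guard_entry | about (440, 51) |
| Cleat centre | about (497, -272), along world x |

I'll move above the cleat and check with the wrist camera.

Emit:
step_arm --steps '[{"translation": [3.7,-2.2,0],"rot": [0,0,0],"grip": -1},{"translation": [3.7,-2.2,0],"rot": [0,0,0],"grip": -1},{"translation": [3.7,-2.2,0],"rot": [0,0,0],"grip": -1},{"translation": [3.7,-2.2,0],"rot": [0,0,0],"grip": -1},{"translation": [3.7,-2.2,0],"rot": [0,0,0],"grip": -1},{"translation": [3.7,-2.2,0],"rot": [0,0,0],"grip": -1},{"translation": [3.7,-2.2,0],"rot": [0,0,0],"grip": -1},{"translation": [3.7,-2.2,0],"rot": [0,0,0],"grip": -1},{"translation": [3.7,-2.2,0],"rot": [0,0,0],"grip": -1},{"translation": [3.7,-2.2,0],"rot": [0,0,0],"grip": -1},{"translation": [0,0,0],"rot": [0,0,0.14],"grip": -1},{"translation": [0,0,0],"rot": [0,0,0.14],"grip": -1}]'

```text
time: 1.35
tool_pos: [497.6, -272.0, 243.2]
tool_rot: [0.999, 0.037, -0.0, -0.001]
contact_force: [-0.2, -0.0, 0.4]
opening: 0.997
finger_force: 0.0
```

Emit:
step_arm --steps '[{"translation": [0,0,3],"rot": [0,0,0.13],"grip": -1},{"translation": [0,0,3],"rot": [0,0,0],"grip": -1},{"translation": [0,0,0],"rot": [0,0,0],"grip": -1}]'

```text
time: 1.65
tool_pos: [493.9, -272.4, 179.9]
tool_rot: [1.0, -0.027, -0.004, -0.002]
contact_force: [-0.8, 0.2, -0.2]
opening: 0.997
finger_force: 0.0
```

Run:
```python
from workcell import arm
from h import *
s=arm.sense();print(s["time"],s["joints"].round(2),s["tool_pos"].round(1),R.from_quat(s["tool_rot"]).as_matrix().round(3).tolist())
c=arm.read_camera("wrist");pickle.dump(c,open("w1.pkl","wb"))
save(c,"pics/w1.png",(100,60,260,195),3)
```

```text
1.65 [ 0.43  0.56  0.05  1.75 -0.04  0.85 -1.12] [ 493.9 -272.4  179.9] [[0.999, -0.054, -0.009], [-0.053, -0.999, 0.004], [-0.009, -0.004, -1.0]]
```

View pics/w1.png

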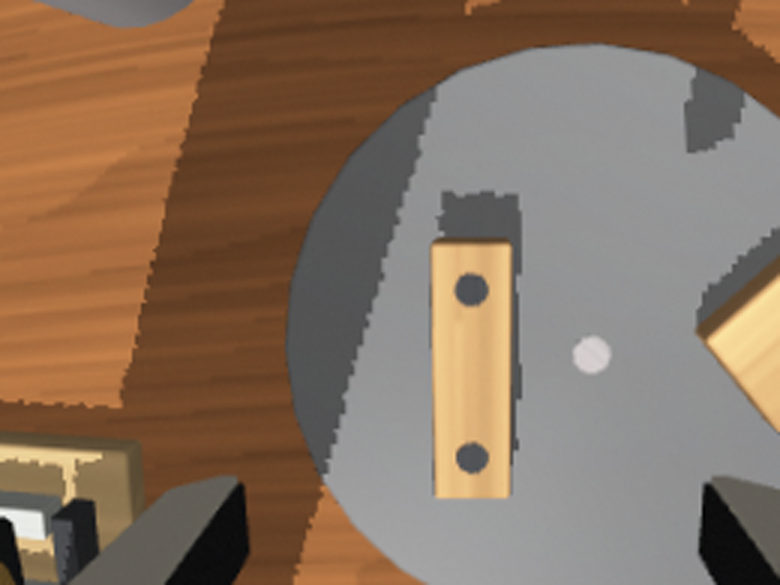

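The wrist crop shows the cleat's top from (432,241) to (511,497), with screw holes at (471,290) and (471,458). I'll triangulate the holes against the top view.

Run:
```python
from h import *
c=pickle.load(open("w1.pkl","rb"));t=pickle.load(open("cam0.pkl","rb"))["top"]
for a,b in [((471,290),(181.5,125)),((471,458),(180.5,190))]:
    print(tri(ray(c,nat(a,100,60,3),1),ray(t,nat(b,300,145,4))))
for p in [(432,241),(511,242),(511,497),(435,497),(471,290),(471,458)]: print(atz(c,nat(p,100,60,3),60,1).round(1))
```

```text
(array([ 525.20205682, -273.57165823,   55.67997985]), [1.8, 1.8])
(array([ 472.88008153, -271.06741696,   56.47352487]), [1.8, 1.8])
[ 542.  -261.7   60. ]
[ 540.6 -284.7   60. ]
[ 461.6 -281.4   60. ]
[ 462.8 -257.7   60. ]
[ 527.  -272.3   60. ]
[ 475.1 -269.6   60. ]
```

Emit:
step_arm --steps '[{"translation": [0.6,-0.1,2],"rot": [0,0,0],"grip": -0.1},{"translation": [0,0,3],"rot": [0,0,0],"grip": -0.1},{"translation": [0,0,2],"rot": [0,0,0],"grip": -0.1},{"translation": [0,0,1],"rot": [0,0,0],"grip": -0.1},{"translation": [0,0,1],"rot": [0,0,0],"grip": -0.1},{"translation": [0,0,1],"rot": [0,0,0],"grip": -0.1},{"translation": [0,0,1],"rot": [0,0,0],"grip": -0.1},{"translation": [0,0,0],"rot": [0,0,0],"grip": -0.1}]' --grip_force 12

```text
time: 2.5
tool_pos: [502.1, -273.2, 72.7]
tool_rot: [1.0, -0.027, -0.001, -0.0]
contact_force: [-0.1, -0.6, 0.1]
opening: 0.551
finger_force: 0.0
```

Emit:
step_arm --steps '[{"translation": [0,-0.15,0.3],"rot": [0,0,0],"grip": -0.1},{"translation": [0,0,0],"rot": [0,0,0],"grip": 0.2},{"translation": [0,0,0],"rot": [0,0,0],"grip": 0.4},{"translation": [0,0,0],"rot": [0,0,0],"grip": 0.6},{"translation": [0,0,0],"rot": [0,0,0],"grip": 0.8},{"translation": [0,0,0],"rot": [0,0,0],"grip": 0.8},{"translation": [0,0,0],"rot": [0,0,0],"grip": 0.8}]'

```text
time: 3.2
tool_pos: [502.9, -272.1, 71.0]
tool_rot: [1.0, -0.027, 0.0, 0.0]
contact_force: [0.8, 0.8, 1.8]
opening: 0.255
finger_force: 12.0
```

Gripped at a width of 23.7 mm. Now I'll lift, carry and turn.

Emit:
step_arm --steps '[{"translation": [0,0,-4.3],"rot": [0,0,0],"grip": 0.8},{"translation": [0,0,-4.3],"rot": [0,0,0],"grip": 0.8},{"translation": [-0.74,-4.49,-4.3],"rot": [0,0,0],"grip": 0.8},{"translation": [-0.74,-4.49,0],"rot": [0,0,0],"grip": 0.8},{"translation": [-0.74,-4.49,0],"rot": [0,0,0],"grip": 0.8},{"translation": [-0.74,-4.49,0],"rot": [0,0,0],"grip": 0.8},{"translation": [-0.74,-4.49,0],"rot": [0,0,0],"grip": 0.8},{"translation": [-0.74,-4.49,0],"rot": [0,0,0],"grip": 0.8},{"translation": [-0.74,-4.49,0],"rot": [0,0,0],"grip": 0.8},{"translation": [-0.74,-4.49,0],"rot": [0,0,0],"grip": 0.8},{"translation": [-0.74,-4.49,0],"rot": [0,0,0],"grip": 0.8},{"translation": [-0.74,-4.49,0],"rot": [0,0,0],"grip": 0.8}]'

```text
time: 4.4
tool_pos: [453.6, 172.9, 191.1]
tool_rot: [1.0, -0.027, 0.0, 0.0]
contact_force: [1.0, 0.1, -0.8]
opening: 0.26
finger_force: 12.0
```

Emit:
step_arm --steps '[{"translation": [0,0,0],"rot": [0,0,-0.14],"grip": 0.8},{"translation": [0,0,0],"rot": [0,0,-0.14],"grip": 0.8},{"translation": [0,0,0],"rot": [0,0,-0.14],"grip": 0.8},{"translation": [0,0,0],"rot": [0,0,-0.14],"grip": 0.8},{"translation": [0,0,0],"rot": [0,0,-0.14],"grip": 0.8},{"translation": [0,0,0],"rot": [0,0,-0.14],"grip": 0.8},{"translation": [0,0,0],"rot": [0,0,-0.14],"grip": 0.8},{"translation": [0,0,0],"rot": [0,0,-0.14],"grip": 0.8},{"translation": [0,0,0],"rot": [0,0,-0.14],"grip": 0.8},{"translation": [0,0,0],"rot": [0,0,-0.14],"grip": 0.8},{"translation": [0,0,0],"rot": [0,0,-0.13],"grip": 0.8},{"translation": [0,0,0],"rot": [0,0,0],"grip": 0.8}]'

```text
time: 5.6
tool_pos: [454.0, 170.9, 190.8]
tool_rot: [0.74, 0.673, -0.0, -0.0]
contact_force: [-0.2, -0.2, -0.5]
opening: 0.256
finger_force: 12.0
```

Run:
```python
from workcell import arm
from h import *
s=arm.sense();print(s["time"],s["joints"].round(2),s["tool_pos"].round(1),R.from_quat(s["tool_rot"]).as_matrix().round(3).tolist(),s["opening"])
c=arm.read_camera("wrist");pickle.dump(c,open("w2.pkl","wb"))
save(c,"pics/w2.png",(0,0,512,384),1)
cv2.imwrite("pics/w2.png",cv2.resize(c["img"][:,:,::-1],(800,600),interpolation=cv2.INTER_CUBIC))
```

```text
5.6 [-0.13  0.46 -0.39  1.95  0.24  0.78 -0.75] [454.  170.9 190.8] [[0.095, 0.995, -0.001], [0.995, -0.095, 0.0], [0.0, -0.001, -1.0]] 0.2563644280881332
```

View pics/w2.png

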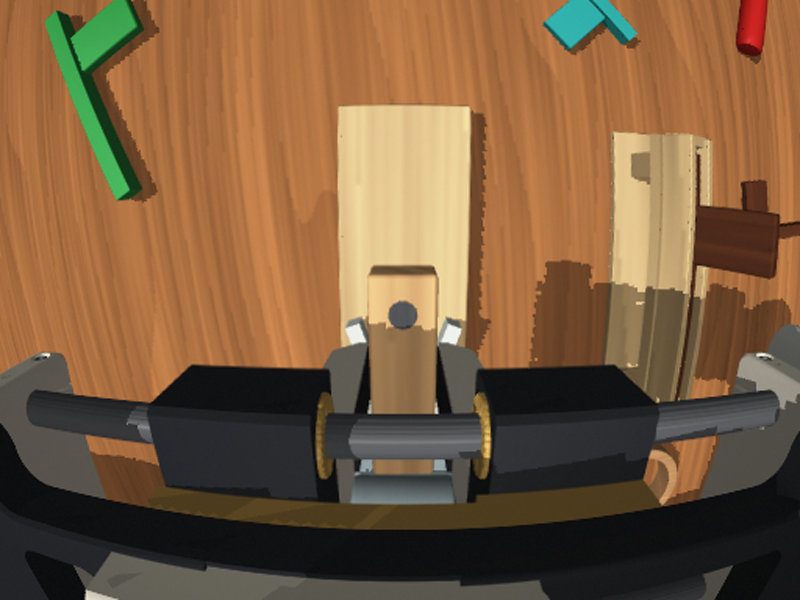

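The bed's tail-end corners are at (338,107) and (470,106), the rail tips at about (357,330) and (452,330), and the held cleat is at (403,270). The rest and stick handle are at (735,240).

Run:
```python
from h import *
c=pickle.load(open("w2.pkl","rb"));d=pickle.load(open("cam0.pkl","rb"));t=d["top"];s=d["side"]
N=lambda p:nat(p,0,0,1.5625)
for p,q in [((338,107),(22,150)),((470,106),(38,42))]:
    print(atz(c,N(p),18,1).round(1),tri(ray(c,N(p),1),ray(t,nat(q,160,170,4))))
print("rails",[atz(c,N(p),36,1).round(1) for p in [(347,323),(462,323)]])
print("cleat side edges",[atz(c,N(p),162+18,1).round(1) for p in [(371,267),(436,267)]])
# stick handle top face far/near ends (top edge corners) wrist; slot
for p,q,r in [((776,215),(103,170),None),((774,277),(153,173),None)]:
    print("handle top corner",tri(ray(c,N(p),1),ray(t,nat(q,165,75,4))))
print("bar",[atz(c,N(p),60,1).round(1) for p in [(698,150),(686,395)]])
```

```text
[422.3 296.6  18. ] (array([420.34394389, 298.96294016,   0.74631065]), [0.8, 0.8])
[510.3 289.1  18. ] (array([518.62144284, 298.98679463, -41.76299272]), [1.2, 1.2])
rails [array([414.9, 152.1,  36. ]), array([491.5, 145. ,  36. ])]
cleat side edges [array([447.7, 213.1, 180. ]), array([469.1, 211.1, 180. ])]
handle top corner (array([688.47079392, 213.0976655 , 106.13083832]), [2.0, 2.0])
handle top corner (array([686.41954426, 174.52703052, 108.62919029]), [2.2, 2.2])
bar [array([659. , 254.7,  60. ]), array([658.,  78.,  60.])]
```

Emit:
step_arm --steps '[{"translation": [1.1,0.15,4],"rot": [0,0,0],"grip": 0.8},{"translation": [0,0,4],"rot": [0,0,0],"grip": 0.8},{"translation": [0,0,3],"rot": [0,0,0],"grip": 0.8},{"translation": [0,0,1.5],"rot": [0,0,0],"grip": 0.8},{"translation": [0,0,0.7],"rot": [0,0,0],"grip": 0.8},{"translation": [0,0,0.5],"rot": [0,0,0],"grip": 0.8},{"translation": [0,0,0.3],"rot": [0,0,0],"grip": 0.8},{"translation": [0,0,0],"rot": [0,0,0],"grip": 0.8}]'

```text
time: 6.45
tool_pos: [457.1, 182.3, 51.5]
tool_rot: [0.74, 0.673, 0.001, 0.0]
contact_force: [0.2, -0.1, -0.1]
opening: 0.26
finger_force: 12.0
```

Emit:
step_arm --steps '[{"translation": [0,0,0.15],"rot": [0,0,0],"grip": 0.8},{"translation": [0,0,0.15],"rot": [0,0,0],"grip": 0.8},{"translation": [0,0,0],"rot": [0,0,0],"grip": 0.8},{"translation": [0,0,0],"rot": [0,0,0],"grip": 0.8}]'

```text
time: 6.85
tool_pos: [457.2, 182.2, 48.8]
tool_rot: [0.74, 0.673, 0.001, 0.0]
contact_force: [-0.9, 0.8, 5.9]
opening: 0.255
finger_force: 12.0
```

It is touching the bed, so I release and rise.

Emit:
step_arm --steps '[{"translation": [0,0,-0.1],"rot": [0,0,0],"grip": 0.4},{"translation": [0,0,0],"rot": [0,0,0],"grip": 0.0},{"translation": [0,0,0],"rot": [0,0,0],"grip": -0.2},{"translation": [0,0,0],"rot": [0,0,0],"grip": -0.2},{"translation": [0,0,-2],"rot": [0,0,0],"grip": -0.2},{"translation": [0,0,-4],"rot": [0,0,0],"grip": -0.2},{"translation": [0,0,-4],"rot": [0,0,0],"grip": -0.2},{"translation": [0,0,-4],"rot": [0,0,0],"grip": -0.2},{"translation": [0,0,-4],"rot": [0,0,0],"grip": -0.2},{"translation": [0,0,0],"rot": [0,0,0],"grip": -0.2}]'

```text
time: 7.85
tool_pos: [459.4, 183.8, 234.0]
tool_rot: [0.74, 0.673, 0.006, 0.002]
contact_force: [-0.1, -0.0, -0.0]
opening: 0.601
finger_force: 0.0
```

Emit:
step_arm --steps '[{"translation": [0.56,4.45,0],"rot": [0,0,-0.046],"grip": -0.2},{"translation": [0.56,4.45,0],"rot": [0,0,0],"grip": -0.2},{"translation": [0.5,4.45,0],"rot": [0,0,0],"grip": -0.2},{"translation": [0.5,4.45,0],"rot": [0,0,0],"grip": -0.2},{"translation": [0.5,4.45,0],"rot": [0,0,0],"grip": -0.2},{"translation": [0.5,4.45,0],"rot": [0,0,0],"grip": -0.2},{"translation": [0,0,0],"rot": [0.131,0,0],"grip": -0.2},{"translation": [0,0,0],"rot": [0.131,0,0],"grip": -0.2},{"translation": [0,0,0],"rot": [0.131,0,0],"grip": -0.2},{"translation": [0,0,0],"rot": [0.131,0,0],"grip": -0.2},{"translation": [0,0,0],"rot": [0,0,0],"grip": -0.2}]'

```text
time: 8.95
tool_pos: [708.5, 192.4, 212.8]
tool_rot: [0.705, 0.667, -0.168, -0.172]
contact_force: [1.2, -0.1, -0.8]
opening: 0.601
finger_force: 0.0
```

Run:
```python
from workcell import arm
from h import *
s=arm.sense();print(s["time"],s["joints"].round(2),s["tool_pos"].round(1),R.from_quat(s["tool_rot"]).as_matrix().round(3).tolist(),s["opening"])
c=arm.read_camera("wrist");pickle.dump(c,open("w3.pkl","wb"));print(c["xyz"])
save(c,"pics/w3.png",(130,80,260,195),3)
```

```text
8.95 [-0.21  1.12 -0.16  0.52 -0.02  1.97 -0.37] [708.5 192.4 212.8] [[0.054, 0.883, -0.466], [0.998, -0.052, 0.019], [-0.008, -0.466, -0.885]] 0.6009237443460822
[778.16339092 258.41329217 336.67976353]
```

View pics/w3.png

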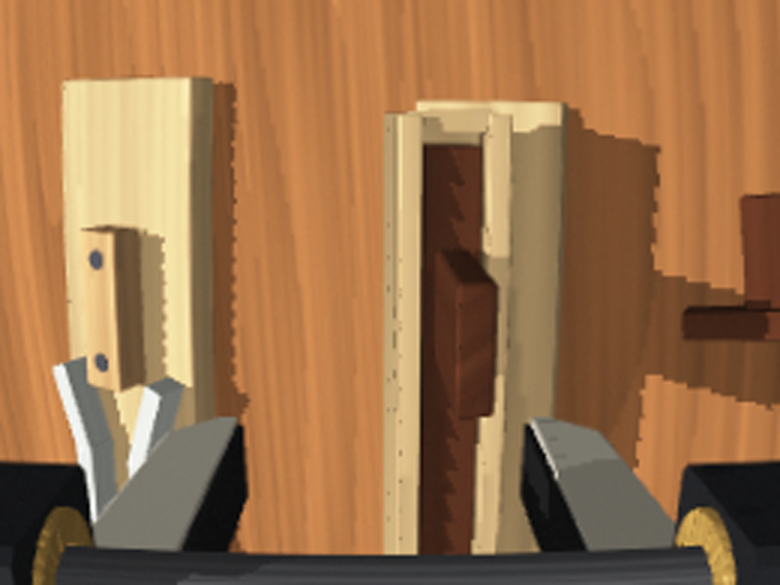

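The handle's top face has corners at (460,290), (497,285), (493,412) and (457,417); the robot-side face is the darker strip to its left. Joint 6 is at its limit, so the tilt is 27.7°, but it should gain range lower down. The cleat lies well in line at about (105,310).

Run:
```python
from h import *
w2=pickle.load(open("w2.pkl","rb"));w3=pickle.load(open("w3.pkl","rb"));t=pickle.load(open("cam0.pkl","rb"))["top"]
N=lambda p:nat(p,0,0,1.5625);M=lambda p:nat(p,130,80,3)
P=[]
for a,b,q in [((497,285),(776,215),(103,170)),((493,412),(774,277),(153,173))]:
    r=[ray(w3,M(a),1),ray(w2,N(b),1),ray(t,nat(q,165,75,4))]
    print("w3w2",tri(*r[:2]),"all",tri(*r)); P.append(tri(*r[:2])[0])
A=[atz(w3,M(p),108,1).round(1) for p in [(460,290),(497,285),(493,412),(457,417)]];print(A)
print("bar tail",[atz(w3,M(p),55,1).round(1) for p in [(424,145),(480,147)]])
print("cleat top",[atz(w3,M(p),38,1).round(1) for p in [(97,260),(101,362)]])
```

```text
w3w2 (array([689.80568516, 214.34315031, 106.2399105 ]), [0.4, 0.4]) all (array([689.19920682, 213.32083504, 105.03336614]), [0.4, 1.9, 2.1])
w3w2 (array([688.50680122, 176.45349805, 108.15022526]), [0.5, 0.5]) all (array([687.66819991, 175.05318552, 106.4745991 ]), [1.3, 2.1, 2.6])
[array([679.2, 212.3, 108. ]), array([690.5, 214.2, 108. ]), array([688.5, 176.9, 108. ]), array([677. , 174.2, 108. ])]
bar tail [array([644.7, 252.5,  55. ]), array([665.6, 251.3,  55. ])]
cleat top [array([460.3, 206. ,  38. ]), array([454.8, 154.5,  38. ])]
```

Emit:
step_arm --steps '[{"translation": [0.1,1.4,2.65],"rot": [0,0,0],"grip": -0.2},{"translation": [0.1,1.4,2.65],"rot": [0,0,0],"grip": -0.2},{"translation": [0,0,0],"rot": [0.045,0,0],"grip": -0.2},{"translation": [0,0,0],"rot": [0,0,0],"grip": -0.2}]'

```text
time: 9.4
tool_pos: [708.6, 197.6, 159.5]
tool_rot: [0.699, 0.666, -0.177, -0.189]
contact_force: [-0.3, -0.5, -0.0]
opening: 0.598
finger_force: 0.0
```

```bash
cat > g.py <<'E'
import sys
from workcell import arm
from h import *
s=arm.sense();Rm=R.from_quat(s["tool_rot"]).as_matrix();p=s["tool_pos"]
print(round(float(s["time"]),2),s["joints"].round(2),p.round(1),Rm.round(3).tolist(),"F",s["contact_force"].round(1),round(float(s["opening"]),3))
if len(sys.argv)>3: print("tool delta",(Rm.T@(np.array(sys.argv[1:4],float)-p)).round(1))
if len(sys.argv)>4:
    # desired tool x azimuth deg, tilt deg about tool x
    az,tl=np.radians(float(sys.argv[4])),float(sys.argv[5])
    D=np.column_stack([[np.cos(az),np.sin(az),0],[np.sin(az),-np.cos(az),0],[0,0,-1]])@R.from_rotvec([np.radians(tl),0,0]).as_matrix()
    print("rotvec",R.from_matrix(Rm.T@D).as_rotvec().round(3))
E
python3 g.py 673 196 92 87.4 30
```

```text
9.4 [-0.2   1.18 -0.17  0.54 -0.02  1.92 -0.36] [708.6 197.6 159.5] [[0.05, 0.865, -0.5], [0.999, -0.041, 0.029], [0.004, -0.5, -0.866]] F [-0.3 -0.5 -0. ] 0.598
tool delta [-3.7  3.1 76.1]
rotvec [-0.    -0.006 -0.002]
```

Emit:
step_arm --steps '[{"translation": [-0.35,0.3,2],"rot": [0,0,0],"grip": -0.2},{"translation": [0,0,2],"rot": [0,0,0],"grip": -0.2},{"translation": [0,0,1.5],"rot": [0,0,0],"grip": -0.2},{"translation": [0,0,1.2],"rot": [0,0,0],"grip": -0.2},{"translation": [0,0,0.9],"rot": [0,0,0],"grip": -0.2},{"translation": [0,0,0],"rot": [0,0,0],"grip": -0.2}]'

```text
time: 10.0
tool_pos: [673.5, 196.4, 94.1]
tool_rot: [0.7, 0.666, -0.176, -0.188]
contact_force: [0.1, -0.2, 0.8]
opening: 0.599
finger_force: 0.0
```

```bash
python3 g.py 673 196 92 87.4 30
python3 - <<'E'
from workcell import arm
from h import *
c=arm.read_camera("wrist");pickle.dump(c,open("w4.pkl","wb"))
save(c,"pics/w4.png",(160,100,200,150),3)
E
```

```text
10.0 [-0.19  1.13 -0.18  0.84 -0.02  1.67 -0.36] [673.5 196.4  94.1] [[0.05, 0.867, -0.497], [0.999, -0.041, 0.029], [0.005, -0.497, -0.867]] F [ 0.1 -0.2  0.8] 0.599
tool delta [-0.4  0.6  2.1]
rotvec [ 0.003 -0.006 -0.001]
```

View pics/w4.png

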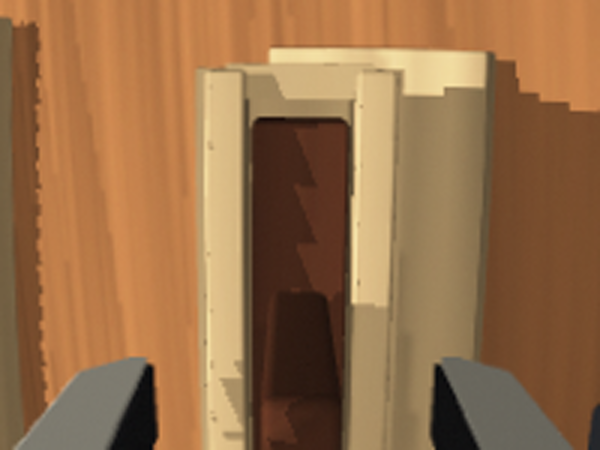

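The handle at (300,345) is centred between the fingers (inner edges at 155 and 435). I close on it and draw it out along its z axis.

Emit:
step_arm --steps '[{"translation": [0,0,0.1],"rot": [0,0,0],"grip": 0.2},{"translation": [0,0,0],"rot": [0,0,0],"grip": 0.5},{"translation": [0,0,0],"rot": [0,0,0],"grip": 0.8},{"translation": [0,0,0],"rot": [0,0,0],"grip": 1},{"translation": [0,0,0],"rot": [0,0,0],"grip": 1},{"translation": [0,0,0],"rot": [0,0,0],"grip": 1},{"translation": [0,0,0],"rot": [0,0,0],"grip": 1}]' --grip_force 40

```text
time: 10.75
tool_pos: [673.4, 195.8, 92.0]
tool_rot: [0.7, 0.666, -0.176, -0.188]
contact_force: [0.2, -0.3, 0.6]
opening: 0.125
finger_force: 40.0
```

Emit:
step_arm --steps '[{"translation": [0,0,-0.5],"rot": [0,0,0],"grip": 1},{"translation": [0,0,-0.8],"rot": [0,0,0],"grip": 1},{"translation": [0,0,-1],"rot": [0,0,0],"grip": 1},{"translation": [0,0,-1],"rot": [0,0,0],"grip": 1},{"translation": [0,0,-1.5],"rot": [0,0,0],"grip": 1},{"translation": [0,0,0],"rot": [0,0,0],"grip": 1}]'

```text
time: 11.35
tool_pos: [699.0, 194.5, 135.6]
tool_rot: [0.701, 0.666, -0.174, -0.187]
contact_force: [0.6, 0.8, -0.8]
opening: 0.128
finger_force: 40.0
```

```bash
python3 g.py
```

```text
11.35 [-0.2   1.15 -0.17  0.66 -0.02  1.82 -0.36] [699.  194.5 135.6] [[0.052, 0.868, -0.494], [0.999, -0.043, 0.03], [0.005, -0.494, -0.869]] F [ 0.6  0.8 -0.8] 0.128
```

Emit:
step_arm --steps '[{"translation": [0,-1.6,-2.8],"rot": [0,0,0],"grip": 1},{"translation": [0,-1.3,-2.8],"rot": [-0.13,0,0],"grip": 1},{"translation": [0,0,0],"rot": [-0.13,0,0],"grip": 1},{"translation": [0,0,0],"rot": [-0.13,0,0],"grip": 1},{"translation": [0,0,0],"rot": [-0.13,0,0],"grip": 1},{"translation": [2.65,-3.9,0],"rot": [0,0,0.045],"grip": 1},{"translation": [2.65,-3.9,0],"rot": [0,0,0],"grip": 1},{"translation": [2.65,-3.9,0],"rot": [0,0,0],"grip": 1},{"translation": [2.65,-3.9,0],"rot": [0,0,0],"grip": 1},{"translation": [2.65,-3.9,0],"rot": [0,0,0],"grip": 1},{"translation": [2.65,-3.9,0],"rot": [0,0,0],"grip": 1},{"translation": [0,0,0],"rot": [0,0,0],"grip": 1}]'

```text
time: 12.55
tool_pos: [472.3, 380.9, 198.2]
tool_rot: [0.735, 0.678, -0.0, -0.006]
contact_force: [-0.0, 0.8, -1.4]
opening: 0.127
finger_force: 40.0
```

```bash
python3 g.py 474 366.6 120 84.6 0
python3 - <<'E'
from workcell import arm
from h import *
c=arm.read_camera("wrist");pickle.dump(c,open("w5.pkl","wb"));a=arm.read_camera("top");b=arm.read_camera("side");pickle.dump((a,b),open("tb5.pkl","wb"))
f=lambda c,x,y,w,h,s:cv2.resize(c["img"][y:y+h,x:x+w,::-1],(w*s,h*s),interpolation=cv2.INTER_CUBIC)
cv2.imwrite("pics/w5.png",np.hstack([f(a,110,100,200,300,2)[:600],f(b,130,130,200,300,2)[:600]]) if 0 else np.hstack([f(a,110,130,130,125,3),f(b,160,150,130,125,3)]))
E
```

```text
12.55 [-0.63  0.59 -0.13  1.61  0.07  0.94 -0.86] [472.3 380.9 198.2] [[0.082, 0.997, -0.009], [0.997, -0.081, 0.009], [0.008, -0.009, -1.0]] F [-0.   0.8 -1.4] 0.127
tool delta [-14.8   3.6  78.1]
rotvec [-0.009 -0.008  0.013]
```

View pics/w5.png

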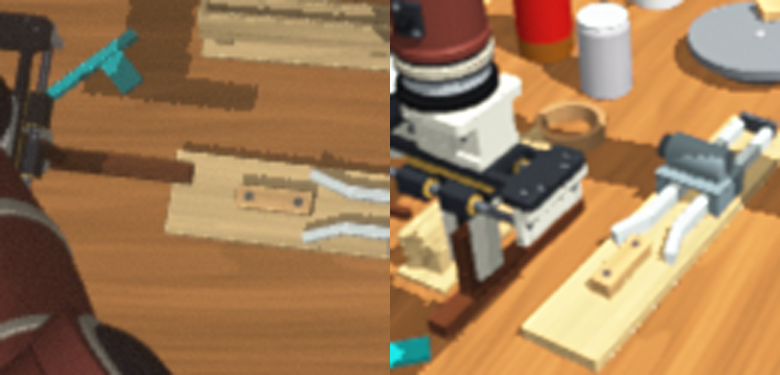

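The stick hangs level in the gripper: in the top crop its nose is at about (193,172) and the cleat is centred at (275,200).

Run:
```python
from h import *
a,b=pickle.load(open("tb5.pkl","rb"))
for n,p in {"nose":(193,173),"mid bar":(80,161)}.items(): print(n,[atz(a,nat(p,110,130,3),z).round(1) for z in (146,158)])
print("nose tri",tri(ray(a,nat((193,164),110,130,3)),ray(b,nat((583-390,207),160,150,3))))
print("cleat ends",[atz(a,nat(p,110,130,3),38).round(1) for p in[(237,196),(313,204)]])
print("bed end mid",atz(a,nat((173.5,191.5),110,130,3),18).round(1))
```

```text
nose [array([462.4, 242.2, 146. ]), array([460.5, 239.6, 158. ])]
mid bar [array([471.9, 349.5, 146. ]), array([469.8, 345.7, 158. ])]
nose tri (array([466.19645054, 240.61763779, 144.81039587]), [5.4, 5.4])
cleat ends [array([456.4, 217.6,  38. ]), array([449.3, 137.5,  38. ])]
bed end mid [462.8 288.9  18. ]
```

Emit:
step_arm --steps '[{"translation": [-0.3,0.25,3],"rot": [-0.009,-0.008,0.013],"grip": 1},{"translation": [0,0,4],"rot": [0,0,0],"grip": 1},{"translation": [0,0,2.5],"rot": [0,0,0],"grip": 1},{"translation": [0,0,1.5],"rot": [0,0,0],"grip": 1},{"translation": [0,0,0.8],"rot": [0,0,0],"grip": 1},{"translation": [0,0,0],"rot": [0,0,0],"grip": 1},{"translation": [0,0,0],"rot": [0,0,0],"grip": 1}]'

```text
time: 13.4
tool_pos: [484.9, 369.2, 80.5]
tool_rot: [0.745, 0.667, 0.001, 0.004]
contact_force: [-1.0, -0.1, -1.0]
opening: 0.125
finger_force: 40.0
```

```bash
python3 g.py 474.6 378 76 84.6 0
```

```text
13.4 [-0.64  0.74 -0.09  1.71  0.11  0.69 -0.89] [484.9 369.2  80.5] [[0.11, 0.994, 0.007], [0.994, -0.11, -0.004], [-0.004, 0.008, -1.0]] F [-1.  -0.1 -1. ] 0.125
tool delta [  7.6 -11.2   4.4]
rotvec [ 0.008  0.004 -0.016]
```

Emit:
step_arm --steps '[{"translation": [0,-0.6,0],"rot": [0.008,0.004,-0.016],"grip": 1},{"translation": [0,-0.5,0],"rot": [0,0,0],"grip": 1},{"translation": [0,0,0],"rot": [0,0,0],"grip": 1},{"translation": [0,0,0],"rot": [0,0,0],"grip": 1}]'

```text
time: 13.8
tool_pos: [472.6, 371.0, 80.3]
tool_rot: [0.739, 0.674, -0.0, -0.0]
contact_force: [-0.1, -1.1, -0.9]
opening: 0.128
finger_force: 40.0
```

```bash
python3 g.py 473.7 370 76 84.6 0
python3 - <<'E'
from workcell import arm
from h import *
c=arm.read_camera("wrist");pickle.dump(c,open("w6.pkl","wb"));a=arm.read_camera("top");b=arm.read_camera("side")
f=lambda c,x,y,w,h,s:cv2.resize(c["img"][y:y+h,x:x+w,::-1],(w*s,h*s),interpolation=cv2.INTER_CUBIC)
cv2.imwrite("pics/w6.png",np.hstack([f(a,110,160,130,80,3),f(b,160,180,130,80,3)]))
E
```

```text
13.8 [-0.64  0.73 -0.1   1.73  0.1   0.68 -0.89] [472.6 371.   80.3] [[0.092, 0.996, -0.001], [0.996, -0.092, 0.0], [0.0, -0.001, -1.0]] F [-0.1 -1.1 -0.9] 0.128
tool delta [-0.9  1.2  4.3]
rotvec [-0.001 -0.     0.002]
```

View pics/w6.png

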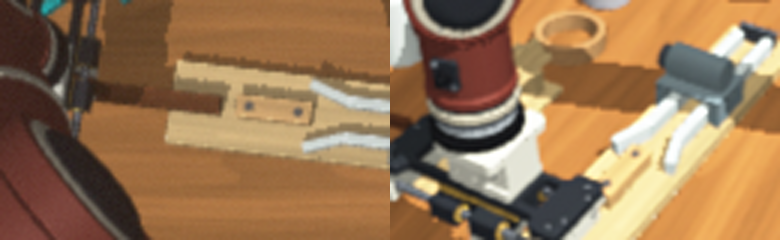

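Emit:
step_arm --steps '[{"translation": [0,0.1,0.3],"rot": [0,0,0],"grip": 1},{"translation": [0,0,0.2],"rot": [0,0,0],"grip": 1},{"translation": [0,0,0],"rot": [0,0,0],"grip": 1},{"translation": [0,0,0],"rot": [0,0,0],"grip": 1}]'

```text
time: 14.35
tool_pos: [473.7, 370.5, 74.5]
tool_rot: [0.739, 0.673, -0.001, -0.0]
contact_force: [0.2, -0.5, -0.2]
opening: 0.125
finger_force: 40.0
```

Emit:
step_arm --steps '[{"translation": [0,0,0.15],"rot": [0,0,0],"grip": 1},{"translation": [0,0,0],"rot": [0,0,0],"grip": 1},{"translation": [0,0,0],"rot": [0,0,0],"grip": 1}]'

```text
time: 14.65
tool_pos: [473.7, 370.6, 73.2]
tool_rot: [0.739, 0.673, -0.001, -0.0]
contact_force: [-0.5, 0.2, -0.7]
opening: 0.129
finger_force: 40.0
```

Emit:
step_arm --steps '[{"translation": [-1,0,0],"rot": [0,0,0],"grip": 1},{"translation": [-1,0,0],"rot": [0,0,0],"grip": 1},{"translation": [-1,0,0],"rot": [0,0,0],"grip": 1},{"translation": [-1,0,0],"rot": [0,0,0],"grip": 1},{"translation": [-1,0,0],"rot": [0,0,0],"grip": 1},{"translation": [-1,0,0],"rot": [0,0,0],"grip": 1},{"translation": [-1,0,0],"rot": [0,0,0],"grip": 1},{"translation": [-1,0,0],"rot": [0,0,0],"grip": 1},{"translation": [-1,0,0],"rot": [0,0,0],"grip": 1}]'

```text
time: 15.55
tool_pos: [465.2, 279.3, 73.2]
tool_rot: [0.739, 0.673, -0.001, -0.0]
contact_force: [0.5, 0.3, -1.4]
opening: 0.127
finger_force: 40.0
```

```bash
python3 g.py 465.2 280 73 84.6 0
python3 - <<'E'
from workcell import arm
from h import *
a=arm.read_camera("top");b=arm.read_camera("side")
f=lambda c,x,y,w,h,s:cv2.resize(c["img"][y:y+h,x:x+w,::-1],(w*s,h*s),interpolation=cv2.INTER_CUBIC)
cv2.imwrite("pics/w7.png",np.hstack([f(a,150,160,130,80,3),f(b,180,160,130,80,3)]))
E
```

```text
15.55 [-0.51  0.68 -0.11  1.9   0.13  0.57 -0.8 ] [465.2 279.3  73.2] [[0.094, 0.996, -0.002], [0.996, -0.094, -0.002], [-0.002, -0.002, -1.0]] F [ 0.5  0.3 -1.4] 0.127
tool delta [ 0.7 -0.1  0.2]
rotvec [-0.002  0.002  0.001]
```

View pics/w7.png

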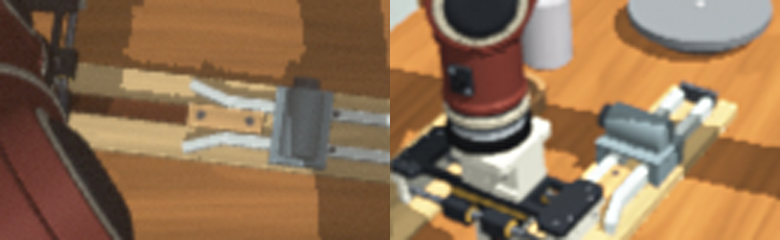

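The cleat lies straight in the channel, its front at (263,123) just before the guard edge at (271,123). I continue.

Emit:
step_arm --steps '[{"translation": [-1,0,0],"rot": [0,0,0],"grip": 1},{"translation": [-1,0,0],"rot": [0,0,0],"grip": 1},{"translation": [-1,0,0],"rot": [0,0,0],"grip": 1},{"translation": [-1,0,0],"rot": [0,0,0],"grip": 1},{"translation": [-1,0,0],"rot": [0,0,0],"grip": 1},{"translation": [-1,0,0],"rot": [0,0,0],"grip": 1},{"translation": [-1,0,0],"rot": [0,0,0],"grip": 1},{"translation": [-1,0,0],"rot": [0,0,0],"grip": 1}]'

```text
time: 16.45
tool_pos: [457.9, 200.5, 73.4]
tool_rot: [0.739, 0.673, -0.001, -0.0]
contact_force: [0.0, -0.9, -1.3]
opening: 0.124
finger_force: 40.0
```

Emit:
step_arm --steps '[{"translation": [-1,0,0],"rot": [0,0,0],"grip": 1},{"translation": [-1,0,0],"rot": [0,0,0],"grip": 1},{"translation": [-1,0,0],"rot": [0,0,0],"grip": 1},{"translation": [-1,0,0],"rot": [0,0,0],"grip": 1},{"translation": [0,0,0],"rot": [0,0,0],"grip": 1}]'

```text
time: 16.95
tool_pos: [454.0, 159.3, 73.3]
tool_rot: [0.74, 0.672, -0.002, -0.0]
contact_force: [0.1, -0.5, -0.7]
opening: 0.124
finger_force: 40.0
```

```bash
python3 g.py 449.7 113 73 84.6 0
```

```text
16.95 [-0.3   0.62 -0.12  2.07  0.16  0.46 -0.64] [454.  159.3  73.3] [[0.096, 0.995, -0.002], [0.995, -0.096, -0.002], [-0.002, -0.002, -1.0]] F [ 0.1 -0.5 -0.7] 0.124
tool delta [-46.5   0.2   0.4]
rotvec [-0.002  0.002 -0.001]
```

Emit:
step_arm --steps '[{"translation": [-1,0,0],"rot": [0,0,0],"grip": 1},{"translation": [-1,0,0],"rot": [0,0,0],"grip": 1},{"translation": [-1,0,0],"rot": [0,0,0],"grip": 1},{"translation": [-0.8,0,0],"rot": [0,0,0],"grip": 1},{"translation": [-0.5,0,0],"rot": [0,0,0],"grip": 1},{"translation": [0,0,0],"rot": [0,0,0],"grip": 1},{"translation": [0,0,0],"rot": [0,0,0],"grip": 1}]'

```text
time: 17.65
tool_pos: [450.3, 118.8, 73.4]
tool_rot: [0.739, 0.673, -0.001, -0.0]
contact_force: [-1.0, 0.1, -1.0]
opening: 0.124
finger_force: 40.0
```

```bash
python3 g.py
python3 - <<'E'
from workcell import arm
from h import *
a=arm.read_camera("top");b=arm.read_camera("side");pickle.dump((a,b),open("tb8.pkl","wb"))
f=lambda c,x,y,w,h,s:cv2.resize(c["img"][y:y+h,x:x+w,::-1],(w*s,h*s),interpolation=cv2.INTER_CUBIC)
cv2.imwrite("pics/w8.png",np.hstack([f(a,220,170,90,60,4),f(b,235,150,90,60,4)]))
E
```

```text
17.65 [-0.21  0.61 -0.13  2.11  0.18  0.43 -0.58] [450.3 118.8  73.4] [[0.093, 0.996, -0.001], [0.996, -0.093, 0.0], [-0.0, -0.001, -1.0]] F [-1.   0.1 -1. ] 0.124
```

View pics/w8.png

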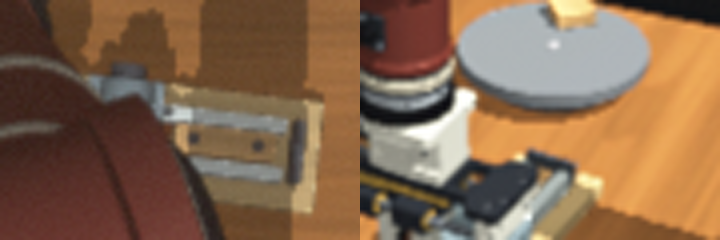

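The cleat is in the outfeed, with its holes at (195,136) and (258,145) and the stop at about (291,150).

Run:
```python
from h import *
a,b=pickle.load(open("tb8.pkl","rb"))
m=sum(atz(a,nat(p,220,170,4),38) for p in[(195,136),(258,145)])/2
end=np.array([462.6,290]);e2=np.array([422.3,-136.7]);d=(e2-end)/np.linalg.norm(e2-end)
print(m.round(1),"x_s from tail end",(m[:2]-end)@d-240,"from front end",190-(e2-m[:2])@d, "bed end", atz(a,nat((315,150),220,170,4),18))
```

```text
[430.4 -59.4  38. ] x_s from tail end 110.90528371963597 from front end 112.30642697827696 bed end [ 426.34268051 -132.54001144   18.        ]
```

Emit:
step_arm --steps '[{"translation": [-0.3,0,0],"rot": [0,0,0],"grip": 1},{"translation": [0,0,0],"rot": [0,0,0],"grip": 1},{"translation": [0,0,0],"rot": [0,0,0],"grip": 1},{"translation": [0.5,0,0],"rot": [0,0,0],"grip": 1},{"translation": [1.5,0,0],"rot": [0,0,0],"grip": 1},{"translation": [1.5,0,0],"rot": [0,0,0],"grip": 1},{"translation": [1.5,0,0],"rot": [0,0,0],"grip": 1},{"translation": [1.5,0,0],"rot": [0,0,0],"grip": 1},{"translation": [1.5,0,0],"rot": [0,0,0],"grip": 1},{"translation": [1.5,0,0],"rot": [0,0,0],"grip": 1},{"translation": [1.5,0,0],"rot": [0,0,0],"grip": 1},{"translation": [0,0,0],"rot": [0,0,0],"grip": 1}]'

```text
time: 18.95
tool_pos: [460.2, 228.7, 73.5]
tool_rot: [0.738, 0.675, 0.001, -0.001]
contact_force: [0.3, 0.3, -1.0]
opening: 0.128
finger_force: 40.0
```

Emit:
step_arm --steps '[{"translation": [0,0,0.1],"rot": [0,0,0],"grip": 1},{"translation": [0,0,0.1],"rot": [0,0,0],"grip": 1},{"translation": [0,0,0],"rot": [0,0,0],"grip": 1},{"translation": [0,0,0],"rot": [0,0,0],"grip": 1}]'

```text
time: 19.35
tool_pos: [460.1, 225.0, 72.1]
tool_rot: [0.739, 0.673, -0.0, -0.001]
contact_force: [-1.5, 2.0, 4.2]
opening: 0.129
finger_force: 40.0
```

```bash
python3 g.py 460 228 72 84.6 0
```

```text
19.35 [-0.42  0.65 -0.11  1.99  0.14  0.51 -0.73] [460.1 225.   72.1] [[0.094, 0.996, -0.001], [0.996, -0.094, 0.0], [0.0, -0.001, -1.0]] F [-1.5  2.   4.2] 0.129
tool delta [ 3.  -0.3  0.1]
rotvec [-0.001 -0.     0.001]
```

The stick is standing on the bed. I release it and retreat straight up.

Emit:
step_arm --steps '[{"translation": [0,0,0],"rot": [0,0,0],"grip": 0.7},{"translation": [0,0,0],"rot": [0,0,0],"grip": 0.4},{"translation": [0,0,0],"rot": [0,0,0],"grip": 0},{"translation": [0,0,0],"rot": [0,0,0],"grip": -0.2},{"translation": [0,0,0],"rot": [0,0,0],"grip": -0.2},{"translation": [0,0,-1],"rot": [0,0,0],"grip": -0.2},{"translation": [0,0,-2],"rot": [0,0,0],"grip": -0.2},{"translation": [0,0,-4],"rot": [0,0,0],"grip": -0.2},{"translation": [0,0,-4],"rot": [0,0,0],"grip": -0.2},{"translation": [0,0,-4],"rot": [0,0,0],"grip": -0.2},{"translation": [0,0,0],"rot": [0,0,0],"grip": -0.2}]'

```text
time: 20.45
tool_pos: [463.4, 227.1, 227.5]
tool_rot: [0.739, 0.673, 0.006, 0.001]
contact_force: [-0.3, 0.8, 0.8]
opening: 0.603
finger_force: 0.0
```

```bash
python3 g.py
python3 - <<'E'
from workcell import arm
from h import *
a=arm.read_camera("top");b=arm.read_camera("wrist")
f=lambda c,x,y,w,h,s:cv2.resize(c["img"][y:y+h,x:x+w,::-1],(w*s,h*s),interpolation=cv2.INTER_CUBIC)
cv2.imwrite("pics/w9.png",np.hstack([f(a,150,160,170,120,2),f(b,120,40,210,120,2)]))
E
```

```text
20.45 [-0.38  0.43 -0.16  1.84  0.09  0.88 -0.68] [463.4 227.1 227.5] [[0.093, 0.996, 0.01], [0.996, -0.093, 0.006], [0.007, 0.009, -1.0]] F [-0.3  0.8  0.8] 0.603
```

View pics/w9.png

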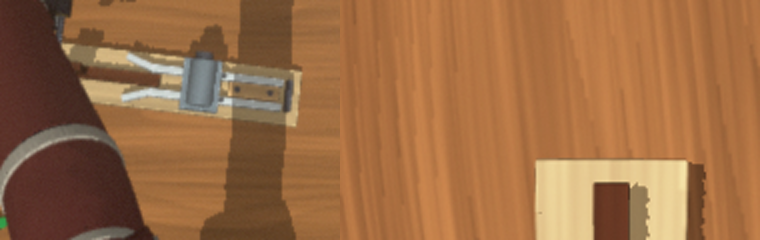

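The cleat lies in the outfeed, its holes at (238,90) and (270,93). The stick lies flat along the infeed with its nose at about (160,80), clear of the guard, and its tail is on the bed at (612,183). I hand in.

```bash
python3 -c "
from workcell import arm
print(arm.finish_job())"
```

```text
the job is handed in; nothing more can be done
None
```

I handed the job in at about 20.5 s, but no verdict came back. By the last pictures, the cleat lies in the outfeed about 112 mm past the entry edge, and the stick stands on the infeed bed with its nose about 38 mm before the guard. The tape and tin were never approached, though I did not re-measure them.

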